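# Drive the stuck piston out of the sugarcraft extruder with its plunger

### The arm

A 7-joint arm with a two-finger parallel gripper is mounted at the origin on a cart in front of the work surface, level with it; the furniture and walls round the work are solid. World frame = base frame: x ahead of the robot, y to its left, z up, the work surface at z = 0. Lengths are in m, angles in rad, forces in N, time in s.
With the tool pointing down it reaches from about 0.425 to 0.925 m from the base axis. Payload 6.8 kg.
Tool frame: the origin (TCP) lies at the very end of the fingers, on their centre line; the grasp point (between the pads) lies 19 mm behind it; z points along the fingers, y is the line along which they close (so a half turn about z gives the same grasp; the last joint's range is limited). The gripper opens to 85 mm and grips with 20 to 120 N. Pads are 22 mm wide; open, the fingers measure 114 mm over their backs; the gripper's body (76 mm by 85 mm) begins 54 mm behind the grasp point. The pads swing forward as they close: fully open they stand 13 mm farther back than shut.
Start: joints at [0.997, 0.477, 0.022, 1.555, -0.011, 1.109, -0.083], TCP at [0.303, -0.603, 0.231] pointing down, gripper open.
Joint ranges: [-2.96, 2.96], [-0.34, 2.1], [-1.41, 1.46], [0.24, 2.44], [-1.37, 4.51], [0.17, 1.92], [-2.96, 2.96]. Speed limits (rad/s): [2.39, 2.39, 3.14, 3.14, 3.14, 3.14, 3.14].

### API

Orientations are given as a unit quaternion [w, x, y, z].
In Python, from station import bot gives the robot as it stands. The module is installed in compiled form; this text tells all that it offers.
- The arm moves only by the shell command python3 -m jog 'ROWS' [OPENING] [FORCE]. ROWS is JSON, a list of rows, each a list of 4 numbers: the shift along the tool's x, y, z in cm, then the turn about the tool's z in rad. In form: [[x, y, z, spin], ...]. A call has 1 to 20 rows; each row is the pose to reach, as a shift and turn from the pose commanded when the call began, along the tool's axes at that moment; what a row does not reach only later rows make up. A row lasts 1/12 s, in which the tool goes at most 41.7 mm and 7.16 degrees, less where a joint would pass 70% of its speed; a pose out of reach is approached as far as the arm can. A call with a gripper value outside its range is refused whole. OPENING is the closure, from -1 (fully open) to 1 (shut), set as the call begins (- or left out, the last holds). The fingers move at their own pace and stop on an object; FORCE is the grip in N (left out, the last holds). Time passes only in rows, so rows that repeat a pose let the fingers close. It gives the time, the measured TCP pose, the force, the opening and the grip force at its end, in the units of the state.
- bot.get_obs(): the state, without advancing time (a new reading comes with each control period).
- bot.read_camera(name): name is "scene" or "top" or "wrist"; returns a dict with "pixels" (480x640x3 uint8, red, green, blue), "depth" (480x640 float32, m along the optical axis (not along the pixel's ray), 0 where there is no reading), "fovy" (degrees; the focal length in pixels is half the picture's height over the tangent of half this angle, whatever the lens; pixels are square), "cx", "cy" (the principal point, pixels), "pose" (4x4, takes a point from camera to world coordinates). Camera axes: x right, y down, z forward; pixel columns grow to the right and rows downward; lengths in m; the calibration is good to about 2 mm. A picture is of the moment at which its call begins.
- bot.hand_in(): hands the job in; it is judged then, once.
The state is a dict: "t": time; "q": joint angles; "joint_vel": joint speeds; "joint_torque": joint torques, N m; "eef_pos": TCP position; "tool_rot": TCP orientation; "contact_force": force on the tool from outside, world axes, zero at the start; "torque": the same for the moment, N m; "gripper_width": opening from 0.0 (shut) to 1.0 (fully open); "grasp_force": force on a finger pad.
Only numpy, scipy, OpenCV 4.12 (cv2) and the standard library are available. Lean on these libraries where they do the work, as an engineer would, in place of code of your own. Each camera call takes 0.05 s, during which the arm holds its last target. There are 200 camera calls.

### The job

The white sealing piston is stuck in the barrel of the bench sugarcraft extruder; drive it out at the open front end with the extruder's own plunger so that it can be washed. Lift the plunger from its wooden block, start it into the barrel's mouth, let go when it is about halfway in and your fingers are near the mouth, take it again further back by its handle, push it fully home until its collar sits on the mouth, and leave it there. The barrel may stand a little skew on its foot, so follow it by feel: push gently, never with more than about 2 kg end on or sideways, and do not disturb the loose things on the table.

Things in the scene. Friction and masses are not known exactly. Their poses are not given: they have to be found in the camera images.
- extruder: White foot of the bench extruder, fixed to the table, 170 x 90 x 16 mm, with the level steel barrel: 190 mm long, 29 mm outside, clamp knobs up to 122 mm high. Origin on the table below the barrel's middle, z up. The barrel's carriage swivels on a pin below the mouth and is stiff: it stands up to 0.13 rad left or right of the foot's x axis, which runs from mouth to open front.
- bore_mouth (a point): Centre of the bore in the flange face (41 mm wide) where the plunger goes in, on the swivel pin's axis: x = -95 mm, 85 mm above the table in the extruder's frame. Axes as the foot's, so x points into the bore only to within the swivel (0.13 rad, not measured). Bore 20 mm in diameter, level, straight through, with a 45 degree lead-in 27 mm wide, 3.5 mm deep.
- piston (a joint): White piston, 24 mm long, that slides in the bore. Value in m: 0 = its rear face is 60 mm inside the mouth, growing towards the front; starts at 0 to 0.035. It moves only when pushed with 6 N (plus 0.6 N per 10 mm/s) and stays where it is left. With the plunger home it reads 0.115 and stands 9 mm proud of the front end.
- plunger: Aluminium plunger, 225 mm long, 0.13 to 0.27 kg, lying level in the block's groove. Origin on its axis in the front face of the collar, the face that seats on the mouth; x along the axis to the nose. Shaft 18 mm in diameter, x = 0 to 175 mm. Collar 32 mm wide, x = -6 to 0. Handle 24 mm in diameter, x = -50 to -6 mm. Centre of mass near x = 48 mm.
- plunger_nose (a point): Centre of the plunger's nose end, at x = 175 mm of the plunger; the last 4 mm of the shaft taper to 12 mm. The shaft has 1 mm clearance all round in the bore.
- handle_mid (a point): On the plunger's axis in the handle, at x = -26 mm of the plunger: where to take it for the second push. Let go halfway in, the plunger stays there, the handle sagging about 4 mm.
- storage_block: Wooden block fixed to the table, 247 x 76 x 46 mm; origin centre of underside, x along its groove, to the plunger's nose. The plunger lies in the groove, axis 36 mm up, flush with the top, so its ends cannot be gripped. Finger cut-out across the whole width at x = -34 to +36 mm, floor 8 mm up: there the shaft is bare; take it and lift straight up. The plunger's origin is near x = -62.5 mm.
- nozzle_cap: Knurled steel screw cap of the extruder, 41 mm diameter, 17 mm high, loose, standing on the table; leave alone. Origin centre of its underside.
- nozzle_tall: Pale steel piping nozzle standing on its wide end, 32 mm wide, 42 mm high, loose; leave alone. Origin centre of its underside.
- nozzle_short: Pale steel piping nozzle standing on its wide end, 26 mm wide, 34 mm high, loose; leave alone. Origin centre of its underside.
- sprinkle_jar: Small clear jar with a ribbed lid, 45 mm wide, 60 mm high, loose; leave alone. Origin centre of its underside.

How it is judged:
On the way, in this order (a step that is already met when the one before it is completed fails the run):
1. the plunger is let go partway in: its nose is 40 to 130 mm inside the bore and the fingers do not touch it (x of plunger_nose in the frame of bore_mouth between 0.04 and 0.13 m and y of plunger_nose in the frame of bore_mouth between -0.03 and 0.03 m and z of plunger_nose in the frame of bore_mouth between -0.006 and 0.006 m and contact force between the fingers and plunger below 0.05 N), for 0.2 s.
2. the plunger is pushed home: its collar is within 2 mm of the mouth (x of plunger in the frame of bore_mouth above -0.002 m and y of plunger in the frame of bore_mouth between -0.003 and 0.003 m and z of plunger in the frame of bore_mouth between -0.004 and 0.004 m and y of plunger_nose in the frame of bore_mouth between -0.03 and 0.03 m and z of plunger_nose in the frame of bore_mouth between -0.006 and 0.006 m and angle between the x axis of plunger and the x axis of extruder, either way round below 0.17 rad), for 0.2 s.
At the end, for the whole second after the job is handed in: The plunger is in the bore (collar centre within 3 mm sideways and 4 mm in height of the mouth's centre), its collar within 2 mm of the mouth's face, at rest and let go; the piston has been driven to at least 112 mm from its zero place, so that it stands proud of the barrel's front (all of step 2 and value of joint piston above 0.112 m and linear speed of plunger below 0.02 m/s and contact force between the fingers and plunger below 0.05 N); the robot touches nothing.
It fails at once if while the fingers hold or push it, the plunger presses on the extruder or its piston, end on or sideways, with more than 20 N (contact force between plunger and extruder above 20 N and contact force between the fingers and plunger above 1 N).
It fails at once if the nozzle cap is moved by more than 15 mm (distance of nozzle_cap from where it was at the start of the episode above 0.015 m).
It fails at once if the nozzle tall is moved by more than 15 mm (distance of nozzle_tall from where it was at the start of the episode above 0.015 m).
It fails at once if the nozzle short is moved by more than 15 mm (distance of nozzle_short from where it was at the start of the episode above 0.015 m).
It fails at once if the sprinkle jar is moved by more than 15 mm (distance of sprinkle_jar from where it was at the start of the episode above 0.015 m).
It also fails if it takes over 72 s, if anything falls off the work surface, if the arm or the gripper's body presses on something with over 40 N, if the wrist force passes 120 N, or if a joint passes its speed limit or range.

## Working session

There is one attempt and no reset: what is moved stays moved. The work goes in short steps, Python scripts to look and compute and a shell command to move; the robot and the scene stay as the last step left them, time stands still between calls to the robot, and variables do not carry over. Pictures are saved under pics/ and viewed, at most 10 in all, crops included, and the job is handed in when it is done.

```bash
mkdir -p pics
cat > h.py <<'E'
import numpy as np,cv2
from station import bot
def cam(n):
    c=bot.read_camera(n); np.savez('pics/%s.npz'%n,**{k:v for k,v in c.items()}); return c
def pts(c):
    h,w=c['depth'].shape; f=h/2/np.tan(np.radians(float(c['fovy']))/2)
    u,v=np.meshgrid(np.arange(w),np.arange(h)); d=c['depth']
    P=np.stack([(u-c['cx'])/f*d,(v-c['cy'])/f*d,d],-1)
    return P@c['pose'][:3,:3].T+c['pose'][:3,3]
E
python3 - <<'E'
from h import *
for n in('top','scene'):
    c=cam(n); cv2.imwrite(f'pics/{n}0.png',c['pixels'][:,:,::-1]); print(n,c['pose'].round(3),c['fovy'])
o=bot.get_obs(); print(o)
E
```

```text
top [[-0.025 -0.989  0.146  0.434]
 [-0.999  0.029  0.029  0.247]
 [-0.033 -0.145 -0.989  0.932]
 [ 0.     0.     0.     1.   ]] 57.94944967219024
scene [[-0.811 -0.338  0.477  0.159]
 [-0.584  0.451 -0.675  0.847]
 [ 0.013 -0.826 -0.564  0.598]
 [ 0.     0.     0.     1.   ]] 53.514477993593445
{'t': 0.1, 'q': array([ 0.99690207,  0.47772035,  0.02233587,  1.55634021, -0.01153628,
        1.1093206 , -0.08311191]), 'joint_vel': array([ 0.00071509, -0.00245522, -0.00029105, -0.00171612,  0.00042201,
        0.00078331,  0.00066411]), 'joint_torque': array([ 4.65937032e-03, -5.97759461e+01,  1.61352005e+00, -2.81953132e+01,
        1.28449907e-02,  5.03079951e-03, -1.08353539e-07]), 'eef_pos': array([ 0.30292677, -0.6026079 ,  0.23042608]), 'tool_rot': array([-7.97234086e-04,  9.73001715e-01,  2.30796389e-01, -2.33007589e-04]), 'contact_force': array([-0.84626603, -0.01010791, -0.40436126]), 'torque': array([-0.00341344, -0.01020344,  0.01592977]), 'grasp_force': 0.0, 'gripper_width': 1.002176757921099}
```

View pics/top0.png

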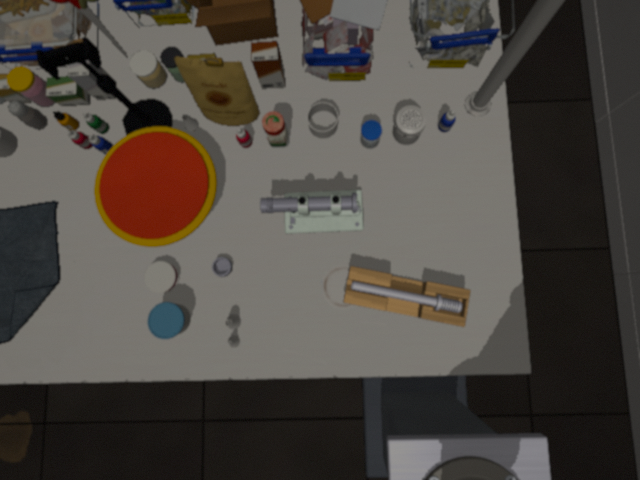

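View pics/scene0.png

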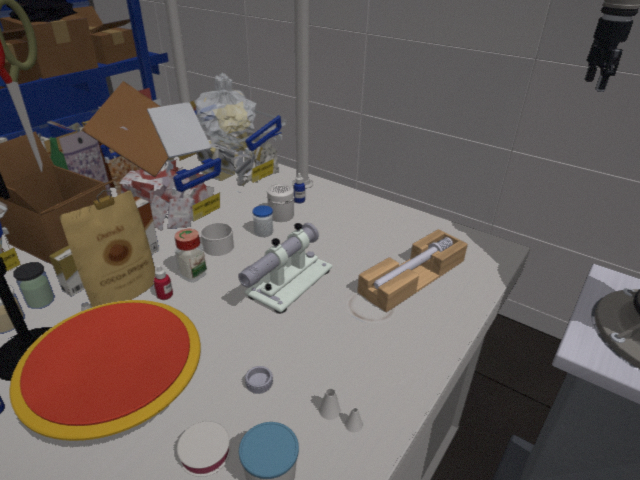

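The scene shows the barrel at (310,203) in the top view and the plunger in the block at (405,295), nose to the left (+y). The loose things lie well to the left or behind. I'll measure with depth and an enlarged crop.

Run:
```python
from h import *
c=dict(np.load('pics/top.npz')); P=pts(c)
im=c['pixels'][170:340,240:480,::-1]
cv2.imwrite('pics/crop1.png',cv2.resize(im,None,fx=3.3,fy=3.3,interpolation=cv2.INTER_CUBIC))
s=dict(np.load('pics/scene.npz')); S=pts(s)
cv2.imwrite('pics/crop2.png',cv2.resize(s['pixels'][200:330,220:480,::-1],None,fx=3,fy=3,interpolation=cv2.INTER_CUBIC))
def ext(name,p,m):
    q=p[m][:,:2].astype(np.float32); r=cv2.minAreaRect(q); print(name,len(q),'box',cv2.boxPoints(r).round(4).tolist(),'size',np.round(r[1],4))
for n,Q in(('top',P),('scene',S)):
    x,y,z=Q[...,0],Q[...,1],Q[...,2]
    reg=(x>.35)&(x<.75)&(y>-.15)&(y<.4)
    print(n,'table',np.median(z[(x>.4)&(x<.5)&(y>.2)&(y<.3)]))
    tree=(x>.53)&(x<.72)&(y>.1)&(y<.42)
    ext(n+' foot',Q,tree&(abs(z-.016)<.006))
    ext(n+' barrel',Q,tree&(z>.078)&(z<.112))
    b=tree&(z>.078)&(z<.105)
    yy=y[b]
    for lo in np.arange(.13,.42,.01):
        k=b&(y>=lo)&(y<lo+.01)
        if k.sum()>4: print('  y %.3f x %.4f..%.4f mid %.4f zmax %.4f'%(lo+.005,x[k].min(),x[k].max(),(x[k].min()+x[k].max())/2,z[k].max()))
    bl=(x>.35)&(x<.56)&(y>-.1)&(y<.22)
    ext(n+' block',Q,bl&(abs(z-.046)<.006))
```

```text
top table 0.03886779278181274
top foot 1660 box [[0.57669997215271, 0.36239999532699585], [0.579200029373169, 0.19359999895095825], [0.6703000068664551, 0.1949000060558319], [0.6678000092506409, 0.3637000024318695]] size [0.0911 0.1688]
top barrel 1465 box [[0.6033999919891357, 0.21130000054836273], [0.6432999968528748, 0.2110999971628189], [0.64410001039505, 0.4011000096797943], [0.6040999889373779, 0.40119999647140503]] size [0.19   0.0399]
  y 0.215 x 0.6034..0.6433 mid 0.6234 zmax 0.1050
  y 0.225 x 0.6097..0.6381 mid 0.6239 zmax 0.1019
  y 0.235 x 0.6101..0.6385 mid 0.6243 zmax 0.1013
  y 0.245 x 0.6042..0.6408 mid 0.6225 zmax 0.1048
  y 0.255 x 0.6041..0.6419 mid 0.6230 zmax 0.1049
  y 0.265 x 0.6051..0.6368 mid 0.6210 zmax 0.1032
  y 0.275 x 0.6100..0.6374 mid 0.6237 zmax 0.1023
  y 0.285 x 0.6097..0.6374 mid 0.6236 zmax 0.1022
  y 0.295 x 0.6100..0.6382 mid 0.6241 zmax 0.1011
  y 0.305 x 0.6038..0.6426 mid 0.6232 zmax 0.1049
  y 0.315 x 0.6042..0.6405 mid 0.6223 zmax 0.1046
  y 0.325 x 0.6045..0.6412 mid 0.6228 zmax 0.1048
  y 0.335 x 0.6105..0.6368 mid 0.6237 zmax 0.1011
  y
[... 1539 characters left out ...]
..0.6394 mid 0.6212 zmax 0.1049
  y 0.325 x 0.6028..0.6444 mid 0.6236 zmax 0.1048
  y 0.335 x 0.6096..0.6331 mid 0.6213 zmax 0.1010
  y 0.345 x 0.6092..0.6331 mid 0.6212 zmax 0.1012
  y 0.355 x 0.6091..0.6332 mid 0.6212 zmax 0.1019
  y 0.365 x 0.6088..0.6347 mid 0.6218 zmax 0.1024
  y 0.375 x 0.6091..0.6348 mid 0.6220 zmax 0.1025
  y 0.385 x 0.6072..0.6363 mid 0.6217 zmax 0.1036
  y 0.395 x 0.6079..0.6383 mid 0.6231 zmax 0.1033
  y 0.405 x 0.6100..0.6379 mid 0.6240 zmax 0.1010
scene block 2051 box [[0.3720000088214874, 0.0015999999595806003], [0.44839999079704285, -0.015399999916553497], [0.5005000233650208, 0.2184000015258789], [0.42410001158714294, 0.2354000061750412]] size [0.2395 0.0782]
```

View pics/crop1.png

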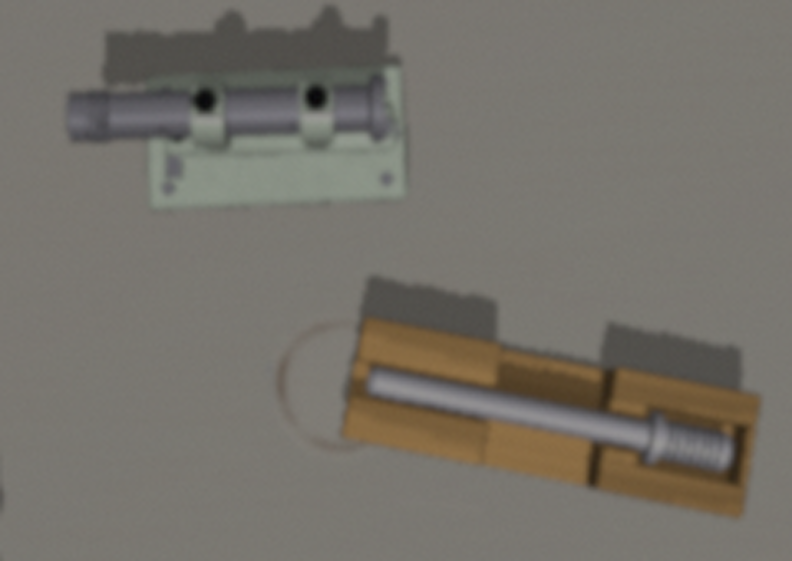

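View pics/crop2.png

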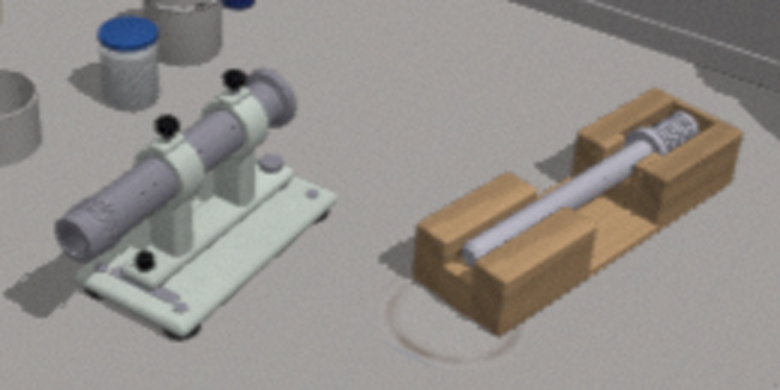

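Mouth (41 mm flange) is on the right at crop1 (383,108), y≈0.211; front end on the left at (85,117). The plunger runs from the nose at crop1 (375,382) to the handle end at (725,450). Foot 169x91 mm, barrel 190x40 mm and block 76 mm wide all match. Next, the plunger's axis.

```bash
python3 - <<'E'
from h import *
u=np.array([.0537,.2346]);u/=np.linalg.norm(u);n=np.array([u[1],-u[0]]);C=np.array([.4368,.1105])
for nm in('top','scene'):
    Q=pts(dict(np.load(f'pics/{nm}.npz'))).reshape(-1,3)
    a=(Q[:,:2]-C)@u;b=(Q[:,:2]-C)@n;z=Q[:,2]
    m=(abs(a)<.028)&(abs(b)<.02)&(z>.03)&(z<.06)
    print(nm,'cutout shaft b %.4f..%.4f med %.4f z max %.4f fit'%(b[m].min(),b[m].max(),np.median(b[m]),np.percentile(z[m],95)),np.polyfit(a[m],b[m],1).round(4),m.sum())
    blk=(abs(b)>.025)&(abs(b)<.036)&(z>.036)&(z<.056)&(abs(a)<.15)
    h,e=np.histogram(a[blk],np.arange(-.14,.141,.01));print(h)
    w=(abs(b)>.025)&(abs(b)<.036)&(abs(a)<.06)&(z<.015)
    print('cutout a',np.percentile(a[w],[1,99]),'block a',a[blk].min(),a[blk].max())
    hm=(abs(b)<.02)&(z>.049)&(a<-.03)&(a>-.15); print('collar/handle top a',np.percentile(a[hm],[2,50,98]) if hm.any() else 0, z[hm].max())
E
python3 -m jog '[[0,0,0,-0.12],[-2,-2,0,-0.24],[-2,-4,0,-0.36],[-2,-6,0,-0.48]]' -1 60
```

```text
top cutout shaft b -0.0086..0.0090 med 0.0000 z max 0.0467 fit [-0.0033  0.0001] 249
[ 0  0 52 56 56 60 55 55 55 56 62  0  0  0  0  0  0  2 54 56 55 56 53 54
 54 53 39  0]
cutout a [-0.030714    0.03479417] block a -0.11984813820794009 0.12690404268362082
collar/handle top a [-0.10190291 -0.06249434 -0.04392317] 0.05490205264967196
scene cutout shaft b -0.0102..0.0065 med -0.0050 z max 0.0463 fit [-0.0053 -0.0039] 187
[ 0  0 20 33 25 28 26 32 35 30 50 22  0  0  0  0  0  0 28 42 34 44 32 42
 40 43 67  0]
cutout a [-0.03232262  0.03272924] block a -0.11857481437657592 0.12859021967036136
collar/handle top a [-0.07753184 -0.05977876 -0.05159907] 0.05293115547251159
t: 0.43
eef_pos: [0.2564, -0.5582, 0.2305]
tool_rot: [-0.001, 0.889, 0.457, -0.0]
contact_force: [0.4, -0.3, 0.7]
gripper_width: 0.999
grasp_force: 0.0
```

```bash
python3 -m jog '[[4,0,0,0],[8,0.2,0,0],[12,0.3,0,0],[16,0.4,0,0],[20,0.5,0,0],[24,0.6,0,0],[28,0.7,0,0],[32.3,0.7,0,0],[35.3,-1.6,0,-0.05],[38.3,-4,0,-0.1],[41.3,-6.3,0,-0.15],[44.3,-8.7,0,-0.2],[47.3,-11,0,-0.25],[50.3,-13.2,0,-0.3],[53.3,-15.5,0,-0.35],[56.3,-17.8,0,-0.4],[59.3,-20,0,-0.4],[62.3,-22.3,0,-0.4],[64.95,-24.34,0,-0.4],[64.95,-24.34,0,-0.4]]' -1 60
```

```text
t: 2.1
eef_pos: [0.4401, 0.1179, 0.2318]
tool_rot: [-0.001, 0.779, 0.627, 0.001]
contact_force: [0.2, -0.4, 0.1]
gripper_width: 0.998
grasp_force: 0.0
```

```bash
cat > go.py <<'E'
import sys
from h import *
from scipy.spatial.transform import Rotation as R
def delta(x,y,z,yaw):
    o=bot.get_obs(); w=o['tool_rot']; r=R.from_quat(np.r_[w[1:],w[0]]).as_matrix()
    cur=np.arctan2(r[1,0],r[0,0]); d=r.T@(np.array([x,y,z])-o['eef_pos'])
    print('t %.2f pos'%o['t'],o['eef_pos'].round(4),'yaw %.4f zt'%cur,r[:,2].round(4),'F',o['contact_force'].round(2),'T',o['torque'].round(2),'grip',round(o['grasp_force'],1),round(o['gripper_width'],3))
    print('delta cm',(d*100).round(2),'spin %.4f'%(-(yaw-cur)))
if __name__=='__main__': delta(*map(float,sys.argv[1:]))
E
python3 -m jog '[[0,0,0,0],[0,0,0,0]]'; python3 go.py .437 .1115 .018 1.346
```

```text
t: 2.27
eef_pos: [0.4408, 0.11, 0.231]
tool_rot: [0.0, 0.782, 0.623, -0.0]
contact_force: [0.7, -0.7, 0.1]
gripper_width: 1.004
grasp_force: 0.0
t 2.27 pos [0.4408 0.11   0.231 ] yaw 1.3457 zt [-7.e-04 -7.e-04 -1.e+00] F [ 0.66 -0.74  0.08] T [-0.05  0.01 -0.02] grip 0.0 1.004
delta cm [ 0.08 -0.39 21.3 ] spin -0.0003
```

```bash
python3 -m jog '[[0.1,-0.4,3,0],[0.1,-0.4,6.5,0],[0.1,-0.4,10,0],[0.1,-0.4,13,0],[0.1,-0.4,15,0],[0.1,-0.4,15,0],[0.1,-0.4,15,0]]' -1 60;  python3 go.py .437 .1115 .018 1.346
python3 - <<'E'
from h import *
c=cam('wrist'); cv2.imwrite('pics/w1.png',c['pixels'][:,:,::-1]); print(c['pose'].round(3))
E
```

```text
t: 2.85
eef_pos: [0.4368, 0.111, 0.0808]
tool_rot: [-0.0, 0.783, 0.622, -0.001]
contact_force: [0.1, -0.4, 1.1]
gripper_width: 1.003
grasp_force: 0.0
t 2.85 pos [0.4368 0.111  0.0808] yaw 1.3438 zt [-0.0026 -0.0011 -1.    ] F [ 0.12 -0.43  1.07] T [ 0.01  0.03 -0.08] grip 0.0 1.003
delta cm [0.06 0.02 6.28] spin -0.0022
[[ 0.974 -0.215 -0.064  0.452]
 [-0.224 -0.938 -0.265  0.179]
 [-0.003  0.272 -0.962  0.223]
 [ 0.     0.     0.     1.   ]]
```

View pics/w1.png

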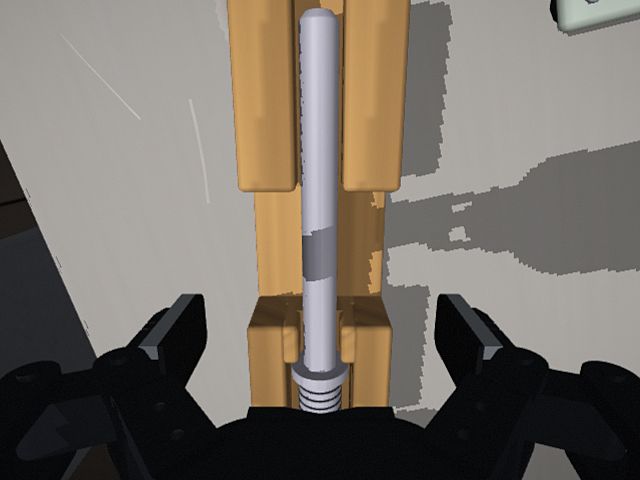

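Shaft at column 320, midway between the fingertips (206, 437); the cut-out spans rows 190–300. Centred; go down and grip.

```bash
python3 -m jog '[[0.1,0,2,0],[0.1,0,4,0],[0.1,0,5.5,0],[0.1,0,6.2,0],[0.1,0,6.2,0],[0.1,0,6.2,0]]' -1 40;  python3 go.py .437 .1115 .018 1.346; python3 -m jog '[[0,0,0,0],[0,0,0,0],[0,0,0,0],[0,0,0,0],[0,0,0,0],[0,0,0,0],[0,0,0,0],[0,0,0,0],[0,0,0,0],[0,0,0,0]]' 1 40; python3 go.py .437 .1115 .018 1.346
```

```text
t: 3.4
eef_pos: [0.4385, 0.1135, 0.0204]
tool_rot: [0.0, 0.782, 0.623, 0.001]
contact_force: [0.7, 0.2, 0.3]
gripper_width: 1.002
grasp_force: 0.0
t 3.40 pos [0.4385 0.1135 0.0204] yaw 1.3453 zt [ 1.6e-03  1.0e-04 -1.0e+00] F [0.69 0.19 0.33] T [ 0.01 -0.02  0.01] grip 0.0 1.002
delta cm [-0.23 -0.1   0.24] spin -0.0007
t: 4.23
eef_pos: [0.4377, 0.1135, 0.0196]
tool_rot: [0.0, 0.782, 0.623, 0.0]
contact_force: [-1.5, -1.5, 5.7]
gripper_width: 0.195
grasp_force: 38.9
t 4.23 pos [0.4377 0.1135 0.0196] yaw 1.3458 zt [ 3.e-04 -2.e-04 -1.e+00] F [-1.51 -1.55  5.66] T [-0.14  0.31  0.02] grip 38.9 0.195
delta cm [-0.21 -0.02  0.16] spin -0.0002
```

```bash
python3 -m jog '[[0,0,-0.5,0],[0,0,-1.5,0],[0,0,-3,0],[0,0,-5,0],[0,0,-7.5,0],[0,0,-10,0],[0,1,-10,-0.02],[0.1,3,-10,-0.05],[0.2,6,-10,-0.1],[0.3,9,-10,-0.15],[0.4,12,-10,-0.2],[0.6,15,-10,-0.225],[0.6,17.5,-10,-0.225],[0.7,18.9,-10,-0.225],[0.7,18.9,-10,-0.225],[0.7,18.9,-10,-0.225],[0.7,18.9,-10,-0.225]]';  python3 go.py .6236 .078 .0686 1.5708
python3 - <<'E'
from h import *
c=cam('top'); P=pts(c)
cv2.imwrite('pics/t2.png',cv2.resize(c['pixels'][160:320,280:460,::-1],None,fx=3.7,fy=3.7,interpolation=cv2.INTER_CUBIC))
x,y,z=P[...,0],P[...,1],P[...,2]
for lo in np.arange(.05,.215,.01):
    k=(abs(x-.6236)<.025)&(z>.1)&(y>=lo)&(y<lo+.01)
    if k.sum()>4: print('y %.3f x %.4f..%.4f zmax %.4f'%(lo+.005,x[k].min(),x[k].max(),z[k].max()))
k=(abs(x-.6236)<.012)&(z>.11)&(y>.1)&(y<.25);print('nose y',y[k].max())
E
```

```text
t: 5.65
eef_pos: [0.622, 0.0785, 0.1193]
tool_rot: [-0.001, 0.707, 0.707, -0.0]
contact_force: [-1.0, 1.1, -2.2]
gripper_width: 0.192
grasp_force: 39.3
t 5.65 pos [0.622  0.0785 0.1193] yaw 1.5716 zt [-1.5e-03  2.0e-04 -1.0e+00] F [-0.96  1.13 -2.24] T [-0.    0.01  0.  ] grip 39.3 0.192
delta cm [-0.05  0.17  5.07] spin 0.0008
y 0.055 x 0.5987..0.6485 zmax 0.5243
y 0.065 x 0.5986..0.6485 zmax 0.5235
y 0.075 x 0.5989..0.6484 zmax 0.5183
y 0.085 x 0.5987..0.6486 zmax 0.5135
y 0.095 x 0.5986..0.6485 zmax 0.5077
y 0.105 x 0.5986..0.6483 zmax 0.5073
y 0.115 x 0.5986..0.6485 zmax 0.5043
y 0.125 x 0.5987..0.6465 zmax 0.4969
y 0.135 x 0.6118..0.6432 zmax 0.4834
y 0.145 x 0.6137..0.6310 zmax 0.1474
y 0.155 x 0.6137..0.6314 zmax 0.1468
y 0.165 x 0.6145..0.6314 zmax 0.1476
y 0.175 x 0.6144..0.6290 zmax 0.1467
y 0.185 x 0.6147..0.6298 zmax 0.1482
y 0.195 x 0.6164..0.6287 zmax 0.1442
y 0.215 x 0.6106..0.6389 zmax 0.1078
nose y 0.2485046854334654
```

View pics/t2.png

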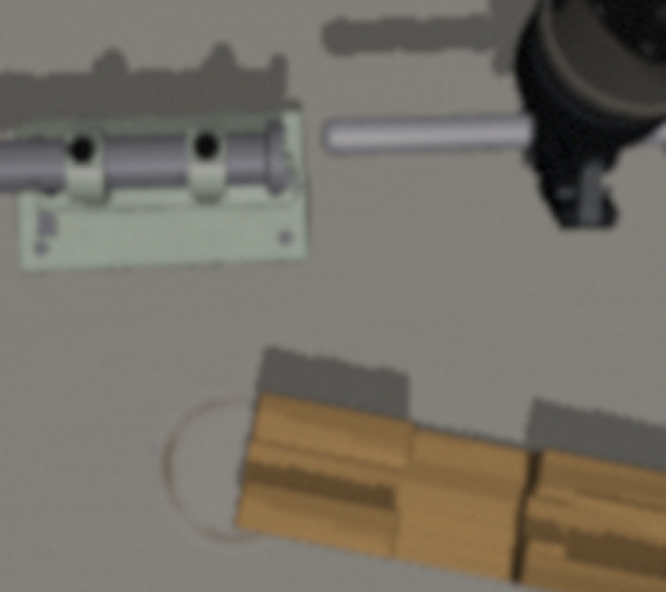

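The shaft points at the flange and is level: nose at picture (328,135), flange at (275,155), the offset being height. Descend to barrel height and re-check.

```bash
python3 -m jog '[[0,0.1,1,0],[0,0.15,2.5,0],[0,0.15,4,0],[0,0.15,5,0],[0,0.15,5.1,0],[0,0.15,5.1,0],[0,0.15,5.1,0],[0,0.15,5.1,0]]'
cat > m.py <<'E'
from h import *
import sys
ymax=float(sys.argv[1])
for n in('top','scene'):
    P=pts(cam(n));x,y,z=P[...,0],P[...,1],P[...,2]
    for lo in np.arange(-.02,ymax,.01):
        k=(abs(x-.6236)<.028)&(z>.07)&(z<.115)&(y>=lo)&(y<lo+.01)
        if k.sum()>4: print(n,'y %.3f x %.4f..%.4f mid %.4f z95 %.4f ymax %.4f'%(lo+.005,x[k].min(),x[k].max(),(x[k].min()+x[k].max())/2,np.percentile(z[k],95),y[k].max()),k.sum())
E
python3 go.py .6236 .078 .0686 1.5708; python3 m.py .24
```

```text
t: 6.37
eef_pos: [0.6254, 0.0784, 0.069]
tool_rot: [0.0, 0.707, 0.707, 0.001]
contact_force: [-1.0, -0.5, -1.7]
gripper_width: 0.198
grasp_force: 39.3
t 6.37 pos [0.6254 0.0784 0.069 ] yaw 1.5708 zt [ 1.3e-03  3.0e-04 -1.0e+00] F [-1.01 -0.54 -1.69] T [ 0.01 -0.04  0.05] grip 39.3 0.198
delta cm [-0.04 -0.18  0.04] spin 0.0000
top y -0.005 x 0.6142..0.6190 mid 0.6166 z95 0.0940 ymax -0.0008 14
top y 0.005 x 0.6141..0.6250 mid 0.6195 z95 0.0974 ymax 0.0093 29
top y 0.015 x 0.6103..0.6283 mid 0.6193 z95 0.1014 ymax 0.0197 56
top y 0.025 x 0.6172..0.6242 mid 0.6207 z95 0.0949 ymax 0.0295 19
top y 0.085 x 0.6025..0.6384 mid 0.6204 z95 0.1062 ymax 0.0898 30
top y 0.095 x 0.6079..0.6336 mid 0.6208 z95 0.0964 ymax 0.0998 46
top y 0.105 x 0.6173..0.6341 mid 0.6257 z95 0.0956 ymax 0.1090 43
top y 0.115 x 0.6176..0.6345 mid 0.6260 z95 0.0955 ymax 0.1200 47
top y 0.125 x 0.6176..0.6347 mid 0.6262 z95 0.0957 ymax 0.1299 47
top y 0.135 x 0.6172..0.6355 mid 0.6264 z95 0.0965 ymax 0.1400 49
top y 0.145 x 0.6172..0.6331 mid 0.6252 z95 0.0957 ymax 0.1499 47
top y 0.155 x 0.6174..0.6330 mid 0.6252 z95
[... 1215 characters left out ...]
0953 ymax 0.1295 27
scene y 0.135 x 0.6169..0.6323 mid 0.6246 z95 0.0962 ymax 0.1399 29
scene y 0.145 x 0.6171..0.6322 mid 0.6246 z95 0.0962 ymax 0.1494 31
scene y 0.155 x 0.6167..0.6306 mid 0.6237 z95 0.0954 ymax 0.1592 31
scene y 0.165 x 0.6176..0.6308 mid 0.6242 z95 0.0957 ymax 0.1698 31
scene y 0.175 x 0.6174..0.6317 mid 0.6245 z95 0.0955 ymax 0.1799 32
scene y 0.185 x 0.6181..0.6342 mid 0.6262 z95 0.0945 ymax 0.1899 37
scene y 0.195 x 0.6175..0.6308 mid 0.6242 z95 0.0968 ymax 0.1946 20
scene y 0.215 x 0.6029..0.6410 mid 0.6219 z95 0.1057 ymax 0.2200 121
scene y 0.225 x 0.6071..0.6370 mid 0.6220 z95 0.1015 ymax 0.2297 61
scene y 0.235 x 0.6087..0.6296 mid 0.6191 z95 0.1006 ymax 0.2362 34
```

```bash
python3 -m jog '[[0,-0.1,0,0],[0,-0.2,0,0],[0.2,-0.2,0,0],[0.5,-0.2,0,0],[0.8,-0.2,0,0],[1.1,-0.2,0,0],[1.4,-0.2,0,0],[1.6,-0.2,0,0],[1.8,-0.2,0,0],[2,-0.2,0,0],[2.2,-0.2,0,0]]';python3 go.py .6236 .078 .0686 1.5708; python3 -m jog '[[0.2,0,0,0],[0.4,0,0,0],[0.6,0,0,0],[0.8,0,0,0],[0.8,0,0,0]]';python3 go.py .6236 .078 .0686 1.5708
```

```text
t: 7.38
eef_pos: [0.6228, 0.1003, 0.0682]
tool_rot: [0.0, 0.707, 0.707, -0.0]
contact_force: [-0.5, -0.5, -2.0]
gripper_width: 0.194
grasp_force: 39.3
t 7.38 pos [0.6228 0.1003 0.0682] yaw 1.5707 zt [-1.e-04 -1.e-04 -1.e+00] F [-0.5  -0.48 -1.98] T [ 0.02 -0.02  0.04] grip 39.3 0.194
delta cm [-2.23  0.08 -0.04] spin -0.0001
t: 7.8
eef_pos: [0.6228, 0.1089, 0.0684]
tool_rot: [-0.0, 0.707, 0.707, 0.0]
contact_force: [0.2, 0.4, -1.9]
gripper_width: 0.194
grasp_force: 39.3
t 7.80 pos [0.6228 0.1089 0.0684] yaw 1.5714 zt [ 1.e-04  4.e-04 -1.e+00] F [ 0.2   0.41 -1.86] T [ 0.06  0.01 -0.02] grip 39.3 0.194
delta cm [-3.09  0.08 -0.02] spin 0.0006
```

```bash
python3 -m jog '[[0.25,0,0,0],[0.5,0,0,0],[0.75,0,0,0],[1,0,0,0],[1.25,0,0,0],[1.5,0,0,0],[1.75,0,0,0],[2,0,0,0]]';python3 go.py .6236 .183 .0686 1.5708; python3 m.py .22 | grep top
```

```text
t: 8.47
eef_pos: [0.6229, 0.1285, 0.0683]
tool_rot: [0.0, 0.707, 0.707, 0.0]
contact_force: [-0.2, 0.6, -1.5]
gripper_width: 0.199
grasp_force: 39.3
t 8.47 pos [0.6229 0.1285 0.0683] yaw 1.5708 zt [ 1.e-04  0.e+00 -1.e+00] F [-0.17  0.57 -1.53] T [ 0.03  0.04 -0.03] grip 39.3 0.199
delta cm [ 5.45  0.07 -0.03] spin 0.0000
top y 0.025 x 0.6116..0.6130 mid 0.6123 z95 0.0896 ymax 0.0274 5
top y 0.065 x 0.6083..0.6164 mid 0.6124 z95 0.0959 ymax 0.0694 20
top y 0.075 x 0.6147..0.6223 mid 0.6185 z95 0.0941 ymax 0.0796 20
top y 0.085 x 0.6151..0.6202 mid 0.6176 z95 0.0928 ymax 0.0885 11
top y 0.135 x 0.5982..0.6151 mid 0.6067 z95 0.1135 ymax 0.1399 16
top y 0.145 x 0.6058..0.6312 mid 0.6185 z95 0.0943 ymax 0.1500 31
top y 0.155 x 0.6151..0.6321 mid 0.6236 z95 0.0949 ymax 0.1599 48
top y 0.165 x 0.6156..0.6324 mid 0.6240 z95 0.0954 ymax 0.1698 45
top y 0.175 x 0.6145..0.6331 mid 0.6238 z95 0.0949 ymax 0.1797 48
top y 0.185 x 0.6145..0.6303 mid 0.6224 z95 0.0960 ymax 0.1895 45
top y 0.195 x 0.6148..0.6309 mid 0.6228 z95 0.0948 ymax 0.1993 45
top y 0.205 x 0.6148..0.6309 mid 0.6229 z95 0.0951 ymax 0.2092 45
top y 0.215 x 0.6035..0.6431 mid 0.6233 z95 0.1061 ymax 0.2194 97
```

```bash
python3 -m jog '[[0.25,0,0,0],[0.5,0,0,0],[0.75,0,0,0],[1,0,0,0],[1.25,0,0,0],[1.5,0,0,0],[1.75,0,0,0],[2,0,0,0]]';python3 go.py .6236 .183 .0686 1.5708;python3 -m jog '[[0.25,0,0,0],[0.5,0,0,0],[0.75,0,0,0],[1,0,0,0],[1.25,0,0,0],[1.5,0,0,0]]';python3 go.py .6236 .183 .0686 1.5708
```

```text
t: 9.23
eef_pos: [0.6228, 0.1484, 0.0683]
tool_rot: [-0.0, 0.707, 0.707, -0.0]
contact_force: [0.7, 0.6, -1.8]
gripper_width: 0.194
grasp_force: 39.3
t 9.23 pos [0.6228 0.1484 0.0683] yaw 1.5709 zt [-0. -0. -1.] F [ 0.73  0.6  -1.77] T [0.1  0.03 0.06] grip 39.3 0.194
delta cm [ 3.46  0.08 -0.03] spin 0.0001
t: 9.73
eef_pos: [0.6228, 0.1634, 0.0683]
tool_rot: [0.0, 0.707, 0.707, 0.0]
contact_force: [0.2, -0.1, -2.2]
gripper_width: 0.195
grasp_force: 39.3
t 9.73 pos [0.6228 0.1634 0.0683] yaw 1.5708 zt [ 0. -0. -1.] F [ 0.17 -0.11 -2.22] T [ 0.06 -0.01  0.02] grip 39.3 0.195
delta cm [ 1.96  0.08 -0.03] spin 0.0000
```

```bash
python3 -m jog '[[0.2,0,0,0],[0.4,0,0,0],[0.6,0,0,0],[0.8,0,0,0],[1,0,0,0],[1.2,0,0,0],[1.4,0,0,0],[1.6,0,0,0],[1.8,0,0,0],[1.8,0,0,0]]';python3 go.py .6236 .183 .0686 1.5708;python3 -m jog '[[0,0,0,0],[0,0,0,0],[0,0,0,0],[0,0,0,0],[0,0,0,0],[0,0,0,0],[0,0,0,0],[0,0,0,0],[0,0,0,0],[0,0,0,0]]' -1 40; python3 go.py .6236 .183 .0686 1.5708
```

```text
t: 10.57
eef_pos: [0.6228, 0.1808, 0.0682]
tool_rot: [0.0, 0.707, 0.707, -0.0]
contact_force: [-0.1, -0.9, -1.3]
gripper_width: 0.194
grasp_force: 39.3
t 10.57 pos [0.6228 0.1808 0.0682] yaw 1.5706 zt [-3.e-04 -9.e-04 -1.e+00] F [-0.09 -0.91 -1.32] T [-0.29  0.07 -0.  ] grip 39.3 0.194
delta cm [ 0.22  0.08 -0.04] spin -0.0002
t: 11.4
eef_pos: [0.6229, 0.1811, 0.0683]
tool_rot: [0.0, 0.707, 0.707, 0.0]
contact_force: [0.6, -0.8, 1.0]
gripper_width: 0.998
grasp_force: 0.0
t 11.40 pos [0.6229 0.1811 0.0683] yaw 1.5708 zt [ 0. -0. -1.] F [ 0.56 -0.78  0.96] T [ 0.01 -0.01 -0.  ] grip 0.0 0.998
delta cm [ 0.19  0.07 -0.03] spin -0.0000
```

Run:
```python
from h import *
for n in('top','scene'):
    P=pts(cam(n));x,y,z=P[...,0],P[...,1],P[...,2]
    for lo in np.arange(.05,.20,.006):
        k=(abs(x-.6236)<.022)&(z>.06)&(z<.108)&(y>=lo)&(y<lo+.006)
        if k.sum()>4: print(n,'y %.3f x %.4f..%.4f z95 %.4f ymin %.4f'%(lo+.003,x[k].min(),x[k].max(),np.percentile(z[k],95),y[k].min()),k.sum())
c=cam('wrist'); cv2.imwrite('pics/w2.png',c['pixels'][:,:,::-1])
```

```text
top y 0.143 x 0.6157..0.6176 z95 0.0889 ymin 0.1415 6
top y 0.197 x 0.6156..0.6186 z95 0.0898 ymin 0.1951 6
top y 0.203 x 0.6152..0.6241 z95 0.0918 ymin 0.2011 15
scene y 0.119 x 0.6184..0.6393 z95 0.0939 ymin 0.1171 6
scene y 0.137 x 0.6157..0.6298 z95 0.0906 ymin 0.1344 10
scene y 0.143 x 0.6153..0.6272 z95 0.0916 ymin 0.1412 14
scene y 0.149 x 0.6152..0.6274 z95 0.0916 ymin 0.1465 19
scene y 0.155 x 0.6161..0.6283 z95 0.0920 ymin 0.1520 16
scene y 0.161 x 0.6144..0.6278 z95 0.0919 ymin 0.1591 17
scene y 0.167 x 0.6140..0.6280 z95 0.0914 ymin 0.1641 21
scene y 0.173 x 0.6160..0.6278 z95 0.0920 ymin 0.1705 17
scene y 0.179 x 0.6158..0.6279 z95 0.0927 ymin 0.1761 18
scene y 0.185 x 0.6150..0.6285 z95 0.0922 ymin 0.1822 19
scene y 0.191 x 0.6150..0.6299 z95 0.0939 ymin 0.1883 18
scene y 0.197 x 0.6154..0.6272 z95 0.0928 ymin 0.1942 15
```

View pics/w2.png

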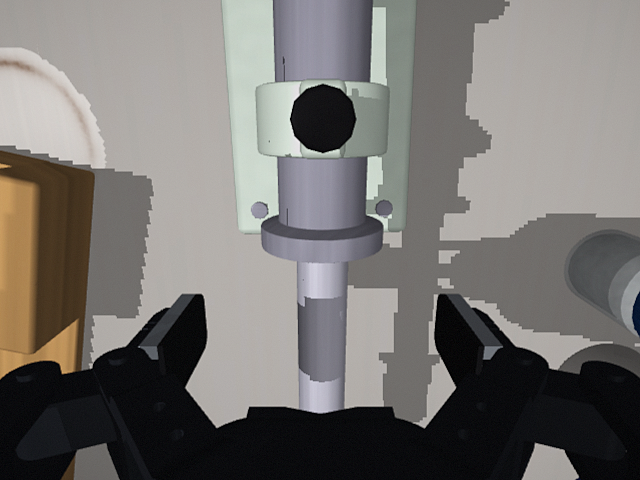

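The gripper is open with the shaft free between its fingers (column 322) and inside the flange (321,245). Move back to the handle, 4 mm lower, and regrip lightly.

```bash
python3 -m jog '[[-0.5,0,0,0],[-1.5,0,0,0],[-3,0,0,0],[-5,0,0,0],[-7,0,0.2,0],[-8,0,0.4,0],[-8.5,0,0.4,0],[-8.5,0,0.4,0],[-8.5,0,0.4,0]]' -1 30; python3 go.py .6236 .096 .0645 1.5708
python3 - <<'E'
from h import *
c=cam('wrist'); cv2.imwrite('pics/w3.png',c['pixels'][:,:,::-1])
E
```

```text
t: 12.3
eef_pos: [0.6229, 0.0967, 0.0645]
tool_rot: [-0.0, 0.707, 0.707, 0.0]
contact_force: [0.8, 0.2, -0.3]
gripper_width: 1.003
grasp_force: 0.0
t 12.30 pos [0.6229 0.0967 0.0645] yaw 1.5708 zt [ 2.e-04  8.e-04 -1.e+00] F [ 0.76  0.24 -0.34] T [ 0.03 -0.   -0.  ] grip 0.0 1.003
delta cm [-0.07  0.07 -0.  ] spin 0.0000
```

View pics/w3.png

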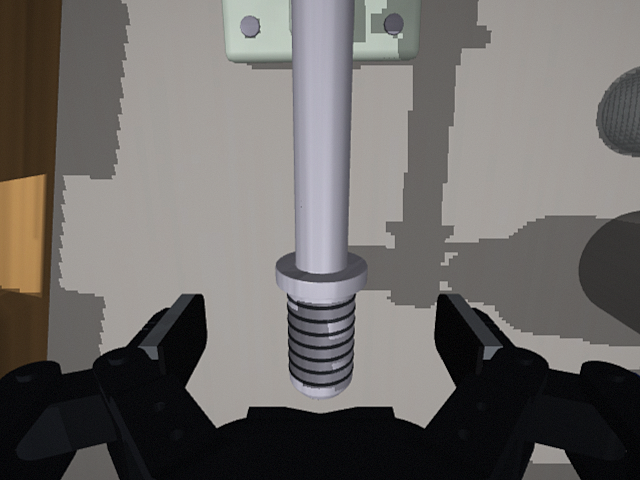

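Handle (columns 288–355, rows 295–395) lies centred between the pads, collar at row 272 ahead of them. Grip.

```bash
python3 -m jog '[[0,0,0,0],[0,0,0,0],[0,0,0,0],[0,0,0,0],[0,0,0,0],[0,0,0,0],[0,0,0,0],[0,0,0,0],[0,0,0,0],[0,0,0,0]]' 1 35; python3 go.py .6236 .185 .0686 1.5708;  python3 -m jog '[[0,0,-0.05,0],[0,0,-0.1,0],[0.2,0,-0.15,0],[0.4,0,-0.2,0],[0.6,0,-0.2,0],[0.8,0,-0.25,0],[1,0,-0.25,0]]';python3 go.py .6236 .185 .0686 1.5708
```

```text
t: 13.18
eef_pos: [0.6229, 0.0965, 0.0644]
tool_rot: [-0.0, 0.707, 0.707, 0.0]
contact_force: [0.1, 1.6, -0.3]
gripper_width: 0.266
grasp_force: 34.2
t 13.18 pos [0.6229 0.0965 0.0644] yaw 1.5710 zt [ 3.e-04  4.e-04 -1.e+00] F [ 0.14  1.58 -0.33] T [ 0.21 -0.    0.01] grip 34.2 0.266
delta cm [ 8.85  0.07 -0.41] spin 0.0002
t: 13.77
eef_pos: [0.6224, 0.1021, 0.066]
tool_rot: [0.001, 0.708, 0.706, -0.003]
contact_force: [0.5, -7.3, -1.7]
gripper_width: 0.267
grasp_force: 34.3
t 13.77 pos [0.6224 0.1021 0.066 ] yaw 1.5683 zt [-0.0022 -0.0053 -1.    ] F [ 0.51 -7.35 -1.75] T [-1.57 -0.    0.02] grip 34.3 0.267
delta cm [ 8.29  0.1  -0.3 ] spin -0.0025
```

```bash
python3 -m jog '[[0.2,0,0,0],[0.4,0,-0.05,0],[0.6,0,-0.05,0],[0.8,0,-0.1,0],[1,0,-0.1,0]]';python3 go.py .6236 .185 .0686 1.5708;  python3 -m jog '[[0.2,0,0,0],[0.4,0,0,0],[0.6,0,0,0],[0.8,0,0,0],[1,0,0,0]]';python3 go.py .6236 .185 .0686 1.5708
```

```text
t: 14.18
eef_pos: [0.6224, 0.112, 0.0669]
tool_rot: [0.001, 0.708, 0.706, -0.003]
contact_force: [-0.3, -7.7, -2.6]
gripper_width: 0.27
grasp_force: 34.3
t 14.18 pos [0.6224 0.112  0.0669] yaw 1.5681 zt [-0.0022 -0.0055 -1.    ] F [-0.28 -7.69 -2.55] T [-1.66 -0.03  0.01] grip 34.3 0.27
delta cm [ 7.3   0.1  -0.21] spin -0.0027
t: 14.6
eef_pos: [0.6224, 0.1219, 0.0669]
tool_rot: [0.001, 0.708, 0.706, -0.003]
contact_force: [0.6, -7.4, -1.9]
gripper_width: 0.268
grasp_force: 34.3
t 14.60 pos [0.6224 0.1219 0.0669] yaw 1.5681 zt [-0.0022 -0.0055 -1.    ] F [ 0.63 -7.38 -1.89] T [-1.64 -0.02  0.02] grip 34.3 0.268
delta cm [ 6.31  0.1  -0.21] spin -0.0027
```

```bash
python3 -m jog '[[0.2,0,0,0],[0.4,0,0,0],[0.6,0,0,0],[0.8,0,0,0],[1,0,0,0],[1.2,0,-0.05,0],[1.4,0,-0.05,0],[1.6,0,-0.05,0],[1.8,0,-0.1,0],[2,0,-0.1,0]]';python3 go.py .6236 .185 .0686 1.5708;  python3 -m jog '[[0.2,0,0,0],[0.4,0,0,0],[0.6,0,0,0],[0.8,0,0,0],[1,0,0,0],[1.2,0,0,0],[1.4,0,0,0],[1.6,0,0,0],[1.8,0,0,0],[2,0,0,0]]';python3 go.py .6236 .185 .0686 1.5708
```

```text
t: 15.43
eef_pos: [0.6225, 0.1418, 0.0679]
tool_rot: [0.001, 0.708, 0.706, -0.003]
contact_force: [0.1, -6.9, -2.1]
gripper_width: 0.269
grasp_force: 34.3
t 15.43 pos [0.6225 0.1418 0.0679] yaw 1.5681 zt [-0.0022 -0.0057 -1.    ] F [ 0.08 -6.93 -2.08] T [-1.63 -0.01 -0.03] grip 34.3 0.269
delta cm [ 4.32  0.1  -0.1 ] spin -0.0027
t: 16.27
eef_pos: [0.6226, 0.1616, 0.0678]
tool_rot: [0.001, 0.708, 0.706, -0.003]
contact_force: [-0.1, -7.3, -0.9]
gripper_width: 0.267
grasp_force: 34.3
t 16.27 pos [0.6226 0.1616 0.0678] yaw 1.5682 zt [-0.0023 -0.0062 -1.    ] F [-0.06 -7.29 -0.94] T [-1.76  0.02  0.07] grip 34.3 0.267
delta cm [ 2.34  0.1  -0.1 ] spin -0.0026
```

Forces stay near 7 N. Approach the seat slowly.

```bash
python3 -m jog '[[0.2,0,0,0],[0.4,0,0,0],[0.6,0,0,0],[0.8,0,0,0],[1,0,0,0],[1.2,0,0,0],[1.4,0,0,0],[1.6,0,0,0]]';python3 go.py .6236 .185 .0686 1.5708;  python3 -m jog '[[0.1,0,0,0],[0.2,0,0,0],[0.3,0,0,0]]';python3 go.py .6236 .185 .0686 1.5708
```

```text
t: 16.93
eef_pos: [0.6228, 0.1772, 0.0679]
tool_rot: [0.002, 0.708, 0.706, -0.003]
contact_force: [-1.2, -9.0, -0.3]
gripper_width: 0.269
grasp_force: 34.4
t 16.93 pos [0.6228 0.1772 0.0679] yaw 1.5680 zt [-0.0019 -0.0067 -1.    ] F [-1.22 -9.04 -0.33] T [-1.93 -0.05  0.12] grip 34.4 0.269
delta cm [ 0.78  0.07 -0.07] spin -0.0028
t: 17.18
eef_pos: [0.6229, 0.1806, 0.068]
tool_rot: [0.002, 0.708, 0.706, -0.003]
contact_force: [0.1, -7.9, -0.5]
gripper_width: 0.265
grasp_force: 34.4
t 17.18 pos [0.6229 0.1806 0.068 ] yaw 1.5682 zt [-0.0017 -0.0061 -1.    ] F [ 0.13 -7.91 -0.5 ] T [-1.75 -0.02  0.05] grip 34.4 0.265
delta cm [ 0.44  0.07 -0.07] spin -0.0026
```

Run:
```python
from h import *
c=cam('wrist'); cv2.imwrite('pics/w4.png',c['pixels'][:,:,::-1])
```

View pics/w4.png

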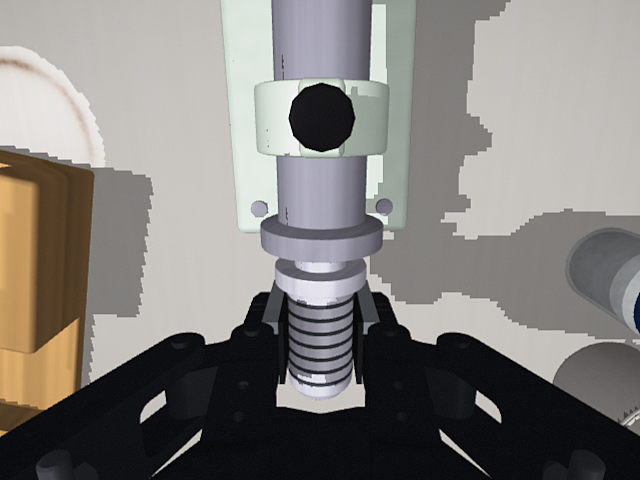

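A narrow gap remains between collar (row 265) and flange (row 255), about 5 mm.

```bash
python3 -m jog '[[0.1,0,0,0],[0.2,0,0,0],[0.3,0,0,0]]'|grep -E "eef|contact";  python3 -m jog '[[0.1,0,0,0],[0.2,0,0,0]]'|grep -E "eef|contact"; python3 -m jog '[[0.05,0,0,0],[0.1,0,0,0]]'|grep -E "eef|contact"
```

```text
eef_pos: [0.6229, 0.1836, 0.068]
contact_force: [-0.1, -8.9, -0.0]
eef_pos: [0.6229, 0.1855, 0.068]
contact_force: [0.5, -8.3, 0.1]
eef_pos: [0.6229, 0.1867, 0.0681]
contact_force: [-0.0, -6.9, -0.5]
```

```bash
for i in 1 2; do :; done; python3 -m jog '[[0.05,0,0,0],[0.1,0,0,0]]'|grep -E "eef|contact";  python3 -m jog '[[0.05,0,0,0],[0.1,0,0,0]]'|grep -E "eef|contact"; python3 -m jog '[[0.05,0,0,0],[0.1,0,0,0]]'|grep -E "eef|contact"
```

```text
eef_pos: [0.6229, 0.1877, 0.0681]
contact_force: [-0.6, -6.8, 0.2]
eef_pos: [0.6229, 0.1885, 0.0681]
contact_force: [0.6, -9.0, 1.0]
eef_pos: [0.623, 0.1885, 0.0681]
contact_force: [-1.1, -12.0, 1.9]
```

Seated: the tool stopped while the force rose. Ease off slightly, then release and check.

```bash
python3 -m jog '[[0,0,0,0],[0,0,0,0],[0,0,0,0],[-0.1,0,0,0],[-0.3,0,0,0],[-0.5,0,0,0],[-0.5,0,0,0]]'; python3 -m jog '[[0,0,0,0],[0,0,0,0],[0,0,0,0],[0,0,0,0],[0,0,0,0],[0,0,0,0],[0,0,0,0],[0,0,0,0],[0,0,0,0],[0,0,0,0]]' -1;python3 -m jog '[[0,0,-1,0],[0,0,-3,0],[0,0,-6,0],[0,0,-9,0],[-2,0,-12,0],[-6,0,-14,0],[-10,0,-14,0],[-14,0,-14,0],[-18,0,-14,0],[-18,0,-14,0],[-18,0,-14,0],[-18,0,-14,0]]'
python3 - <<'E'
from h import *
out=[]
for n in('top','scene'):
    c=cam(n);P=pts(c);x,y,z=P[...,0],P[...,1],P[...,2]
    im=c['pixels'][...,::-1]; im=im[150:280,220:420] if n=='top' else im[205:325,220:370]
    out.append(cv2.resize(im,(480,360),interpolation=cv2.INTER_CUBIC) if n=='scene' else cv2.resize(im,(540,360),interpolation=cv2.INTER_CUBIC)[:, :320])
    out[-1]=cv2.resize(im,(390,300),interpolation=cv2.INTER_CUBIC)
    for lo in np.arange(.15,.222,.004):
        k=(abs(x-.6236)<.024)&(z>.07)&(z<.115)&(y>=lo)&(y<lo+.004)
        if k.sum()>2: print(n,'y %.3f x %.4f..%.4f z95 %.4f'%(lo+.002,x[k].min(),x[k].max(),np.percentile(z[k],95)),k.sum())
    k=(abs(x-.6236)<.02)&(z>.07)&(z<.11)&(y>.38)&(y<.43);print('front y max',y[k].max())
cv2.imwrite('pics/fin.png',np.hstack(out))
E
```

```text
t: 18.9
eef_pos: [0.6226, 0.1885, 0.0685]
tool_rot: [0.0, 0.707, 0.707, -0.0]
contact_force: [0.4, -2.2, -2.0]
gripper_width: 0.271
grasp_force: 34.4
t: 19.73
eef_pos: [0.6229, 0.1891, 0.0688]
tool_rot: [0.0, 0.707, 0.707, 0.0]
contact_force: [1.1, -0.1, 0.6]
gripper_width: 0.999
grasp_force: 0.0
t: 20.73
eef_pos: [0.6229, 0.0096, 0.2095]
tool_rot: [0.0, 0.707, 0.707, 0.001]
contact_force: [-0.5, 0.8, 0.9]
gripper_width: 1.002
grasp_force: 0.0
top y 0.160 x 0.6159..0.6289 z95 0.0937 8
top y 0.164 x 0.6123..0.6330 z95 0.0965 18
top y 0.168 x 0.6118..0.6333 z95 0.0968 26
top y 0.172 x 0.6123..0.6338 z95 0.0977 25
top y 0.176 x 0.6123..0.6340 z95 0.0980 24
top y 0.180 x 0.6121..0.6340 z95 0.0978 25
top y 0.184 x 0.6127..0.6339 z95 0.0980 24
top y 0.188 x 0.6123..0.6338 z95 0.0974 24
top y 0.192 x 0.6133..0.6345 z95 0.0967 24
top y 0.196 x 0.6128..0.6348 z95 0.0979 24
top y 0.200 x 0.6128..0.6353 z95 0.0978 24
top y 0.204 x 0.6093..0.6350 z95 0.0999 26
top y 0.208 x 0.6083..0.6392 z95 0.1015 32
top y 0.212 x 0.6040..0.6419 z95 0.1072 40
top y 0.216 x 0.6038..0.6418 z95 0.1070 42
top y 0.220 x 0.6081..0.6434 z95 0.1022 34
front y max 0.41039251785596886
scene y 0.164 x 0.6127..0.6282 z95 0.0957 7
scene y 0.168 x 0.6118..0.6325 z95 0.0958 17
scene y 0.172 x 0.6123..0.6270 z95 0.0965 14
scene y 0.176 x 0.6121..0.6316 z95 0.0970 18
scene y 0.180 x 0.6125..0.6303 z95 0.0974 15
scene y 0.184 x 0.6110..0.6321 z95 0.0972 14
scene y 0.188 x 0.6123..0.6276 z95 0.0975 22
scene y 0.192 x 0.6107..0.6343 z95 0.0970 20
scene y 0.196 x 0.6132..0.6291 z95 0.0969 16
scene y 0.200 x 0.6119..0.6266 z95 0.0976 12
scene y 0.208 x 0.6084..0.6138 z95 0.0955 3
scene y 0.212 x 0.6046..0.6326 z95 0.1059 23
scene y 0.216 x 0.6028..0.6350 z95 0.1057 42
scene y 0.220 x 0.6037..0.6400 z95 0.1047 78
front y max 0.41109079343029253
```

View pics/fin.png

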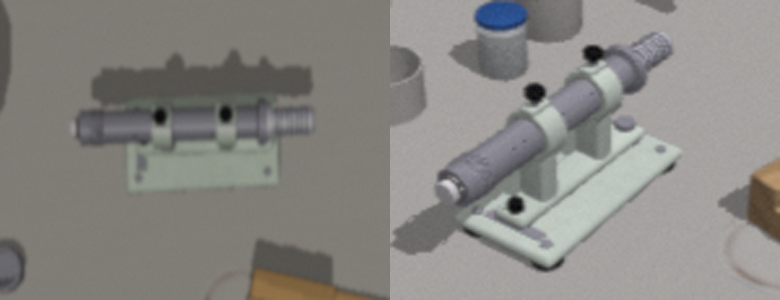

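The collar sits on the flange (left picture (268,120)). The white piston stands about 9 mm proud at the front ((75,128) left, (450,188) right).

```bash
python3 -c "
from station import bot
print(bot.hand_in())"
```

```text
the job is handed in; nothing more can be done
None
```

The job is handed in (no verdict came back): the plunger is home with its collar on the mouth and let go, the piston stands about 9 mm proud of the front end, wrist force readings stayed at or below about 12 N, and the arm kept clear of the loose things.

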